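# Wedge the rocking parts chest

### The arm

A 7-joint arm with a two-finger parallel gripper is mounted at the origin on a cart in front of the work surface, level with it; the furniture and walls round the work are solid. World frame = base frame: x ahead of the robot, y to its left, z up, the work surface at z = 0. Lengths are in m, angles in rad, forces in N, time in s.
With the tool pointing down it reaches from about 0.4 to 0.85 m from the base axis. Payload 10.4 kg.
Tool frame: the origin (TCP) lies midway between the tips of the shut fingers; the grasp point (between the pads) lies 19 mm behind it; x points along the fingers, z is the direction in which the jaws open and shut, and the axes are right-handed (so a half turn about x gives the same grasp; the last joint's range is limited). The gripper opens to 87 mm and grips with 3 to 60 N. Pads are 19 mm wide; open, the fingers measure 117 mm over their backs; the gripper's body (75 mm by 190 mm) begins 51 mm behind the grasp point.
Start: joints at [1.161, 0.332, -0.065, 1.46, 0.022, 1.35, -0.088], TCP at [0.236, -0.579, 0.185] pointing down, gripper open.
Joint ranges: [-2.6, 2.6], [-0.5, 2.12], [-1.47, 1.34], [0.16, 2.42], [-1.27, 4.41], [0.06, 2.06], [-2.6, 2.6]. Speed limits (rad/s): [2.22, 2.22, 2.79, 2.79, 3.14, 3.14, 3.14].

### API

Orientations are given as a unit quaternion [x, y, z, w].
In Python, from bench import read_state, camera, camera_params, close_job gives the robot as it stands.
- The arm moves only by the tool arm_command, never from a script. Its argument "targets" is a list of rows, each a list of 7 numbers: the closure in counts, from 0 (fully open) to 255 (shut), then the shift along the tool's x, y, z in mm, then the turn, a rotation vector about the tool's x, y, z in rad. A call has 1 to 10 rows; each row is the pose to reach, as a shift and turn from the pose commanded when the call began, along the tool's axes at that moment; what a row does not reach only later rows make up. A row lasts 1/10 s, in which the tool goes at most 50 mm and 8.59 degrees, less where a joint would pass 70% of its speed; a pose out of reach is approached as far as the arm can. A call with a gripper value outside its range is refused whole. The fingers move at their own pace and stop on an object; "newtons" is the grip in N (left out, the last holds). Time passes only in rows, so rows that repeat a pose let the fingers close. It gives the time, the measured TCP pose, the force and the opening at its end, in the units of the state.
- read_state(): the state, without advancing time (a new reading comes with each control period).
- camera(name): name is "scene" or "top"; returns the picture (480x640x3 uint8, red, green, blue); there is no depth.
- camera_params(name): a dict with "intrinsics" (3x3 intrinsics, pixels), "dist" ([k1, k2, p1, p2, k3] as OpenCV has them; the pictures are not rectified), "xyz" and "orientation" of the camera in the world. Camera axes: x right, y down, z forward; pixel columns grow to the right and rows downward; lengths in m; the calibration is good to about 2 mm. A picture is of the moment at which its call begins. camera_params takes no time and is no camera call.
- close_job(): hands the job in, once; it reports no verdict.
The state is a dict: "time": time; "joint_positions": joint angles; "joint_vel": joint speeds; "joint_torque": joint torques, N m; "ee_pos": TCP position; "eef_rot": TCP orientation; "ft_force": force on the tool from outside, world axes, zero at the start; "torque": the same for the moment, N m; "width": finger opening in m.
Only numpy, scipy, OpenCV 4.12 (cv2) and the standard library are available. Lean on these libraries where they do the work, as an engineer would, in place of code of your own. Each camera call takes 0.05 s, during which the arm holds its last target.

### The job

The low wooden parts chest rocks because its foot under the brass corner plate is too short: first press down on the brass plate to feel it rock. Then, without picking anything up and without shoving the chest along, push the loose wooden wedge, thin end first, under that foot until it is snug and the chest sits level and no longer rocks. Finish while pressing down firmly on the brass plate with the fingertips, the chest staying level on its wedge under the push, and leave the other things on the bench where they are.

Things in the scene. Friction and masses are not known exactly. Their poses are not given: they have to be found in the camera images.
- chest: low dark wooden parts chest with lighter top and two dummy drawer fronts, 150 (x) x 200 (y) x 78 mm high with feet, about 2.2 kg; origin at the middle of its base, level with the undersides of the good feet; z up, drawers face its -x; wood starts 12 mm above the bench. Round feet 24 mm across at x +-60, y +-85 mm. Heavier toward its +x +y corner, it rests level on three feet; the fourth is short
- corner_plate: brass plate, 45 x 45 x 3 mm, on the chest's top over the short foot; origin at the middle of its underside, 78 mm above the bench, axes as the chest's; its top is 81 mm above the bench. Pressed with some 3 to 8 N it rocks down till the short foot meets the bench (tilt 0.05 to 0.09 rad), and comes back when let go
- short_foot (a point): on the axis of the short foot (chest x -60, y -85 mm), 6 mm above the bench; the foot's domed underside hangs 5 to 9 mm above the bench (unknown). The wedge goes in below it along the chest's +y, from the chest's -y end. Once the wedge fills the gap, a push of up to about 7 N on the wedge neither slides nor lifts the chest; a much harder one shoves the chest along
- wedge: loose dark wooden wedge lying flat, thin end toward the short foot, 130 (x) x 60 (y) mm, about 0.1 kg; origin at the middle of its underside, +x to the thin end; 2 mm thick at x +65 mm, rising evenly to 16 mm at x -40, then level to the upright back face at x -65, where it is pushed. It slides freely (about 1 N) until it meets the foot; then the push needed rises steeply
- wax_block: green carving wax block, 50 x 90 x 24 mm, origin at the middle of its underside; leave it alone
- pliers: flat-nose pliers lying flat, 49 x 170 x 14 mm, origin at the middle of the underside; leave them alone
- jar: small orange jar with black cap, 46 mm across, 62 mm high, origin at the middle of its underside; leave it alone
Not all that is in view belongs to the job. Several things have the shape of the wedge; the one meant has the colours described above.

How it is judged:
By the outcome, as a careful person would: the job done as asked, in the order asked, and still so for the second after the job is handed in, while the arm keeps its last pose, push and grip.
It also fails if it takes over 64 s, if anything falls off the work surface, if the arm or the gripper's body presses on something with over 40 N, if the wrist force passes 120 N, or if a joint passes its speed limit or range.

## Working session

There is one attempt and no reset: what is moved stays moved. The work goes in short steps, Python scripts to look and compute and a tool call to move; the robot and the scene stay as the last step left them, time stands still between calls to the robot, and variables do not carry over. Pictures are saved under pics/ and viewed, and the job is handed in when it is done.

Besides the shell and the picture viewer there is one more tool, called after "Call:" as name(argument=value, ...) on one line, values as JSON. arm_command: Moves the arm, as the interface text tells. Its arguments: {"type":"object","properties":{"targets":{"type":"array"},"newtons":{"type":"number"}},"required":["targets"]}

```bash
mkdir -p pics; ls; python3 - <<'E'
from bench import *
import cv2
for n in ("scene","top"):
    im=camera(n); cv2.imwrite(f"pics/{n}0.png",im[:,:,::-1])
    p=camera_params(n); print(n,{k:(v.tolist() if hasattr(v,'tolist') else v) for k,v in p.items()})
s=read_state(); print(s)
E
```

```text
pics
scene {'intrinsics': [[497.11625631974994, 0.0, 326.5286982510732], [0.0, 497.11625631974994, 243.45746339639211], [0.0, 0.0, 1.0]], 'dist': [0.040583509732558816, 0.0, 0.0, 0.0, 0.0], 'xyz': [-0.296751832248093, 0.864528379769228, 0.8545591156830065], 'orientation': [-0.3549443964795594, 0.8064016999238621, -0.4355681923308927, 0.18442104976727897]}
top {'intrinsics': [[433.6756586692789, 0.0, 322.85766249449375], [0.0, 433.6756586692789, 241.46501312916945], [0.0, 0.0, 1.0]], 'dist': [-0.027453131284273926, 0.0, 0.0, 0.0, 0.0], 'xyz': [0.3412354842413136, 0.10522631808302406, 1.1069338680160925], 'orientation': [-0.6942004905248274, 0.7140117597227478, -0.06394544571737379, 0.06468280996308733]}
{'time': 0.1, 'joint_positions': array([ 1.16141473,  0.3328219 , -0.06466497,  1.46082777,  0.02164813,
        1.34990663, -0.08849294]), 'joint_vel': array([ 5.12643955e-04, -1.75884351e-03, -8.72863217e-05, -7.54649514e-04,
       -6.98749874e-04, -6.72888241e-05, -1.62582516e-03]), 'joint_torque': array([ 1.81724397e-03, -6.24544215e+01,  2.50576698e-02, -3.90717494e+01,
       -6.13631378e-02,  3.66096874e-02,  6.46608032e-05]), 'ee_pos': array([ 0.23557063, -0.57849339,  0.18463931]), 'eef_rot': array([ 0.39479985,  0.5871664 , -0.39436879,  0.58638038]), 'ft_force': array([ 0.09070593, -0.4762208 , -0.47085648]), 'torque': array([ 0.01632602,  0.00153523, -0.01970927]), 'width': 0.08723422034430722}
```

View pics/scene0.png

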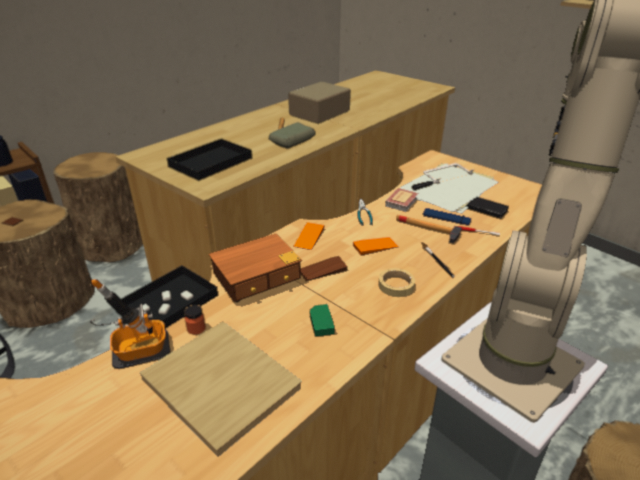

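View pics/top0.png

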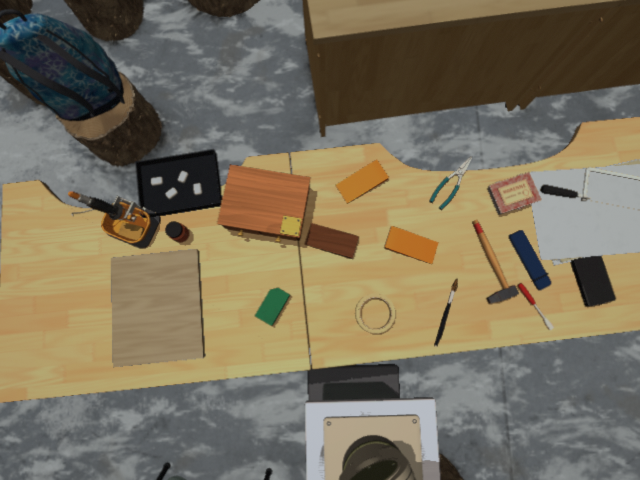

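Candidates with the wedge's shape in the top view are dark brown (332,240), orange (362,181) and orange (410,245). The dark one at (332,240) fits, because it is dark wood and points at the brass-plate corner (291,226). I'll confirm with an enlarged crop.

```bash
cat > h.py <<'E'
import numpy as np, cv2
from bench import *
from scipy.spatial.transform import Rotation as R
def ray(n,uv):
    p=camera_params(n); K=np.array(p['intrinsics']); d=np.array(p['dist'])
    u=cv2.undistortPoints(np.array(uv,float).reshape(-1,1,2),K,d)[:,0]
    D=np.c_[u,np.ones(len(u))]@R.from_quat(p['orientation']).as_matrix().T
    return np.array(p['xyz']),D
def onz(n,uv,z):
    o,D=ray(n,uv); return o+D*((z-o[2])/D[:,2:3])
def proj(n,P):
    p=camera_params(n); M=R.from_quat(p['orientation']).as_matrix().T
    rv=cv2.Rodrigues(M)[0]; t=-M@np.array(p['xyz'])
    return cv2.projectPoints(np.array(P,float).reshape(-1,1,3),rv,t,np.array(p['intrinsics']),np.array(p['dist']))[0][:,0]
E
python3 - <<'E'
from h import *
t=cv2.imread('pics/top0.png'); s=cv2.imread('pics/scene0.png')
a=cv2.resize(t[150:280,200:380],None,fx=4,fy=4,interpolation=cv2.INTER_CUBIC)
b=cv2.resize(s[220:310,200:360],None,fx=5,fy=5,interpolation=cv2.INTER_CUBIC)
cv2.imwrite('pics/ct.png',a);cv2.imwrite('pics/cs.png',b)
hsv=cv2.cvtColor(t,cv2.COLOR_BGR2HSV)
for q in [(291,226),(332,240),(250,190),(320,275),(340,240),(350,245)]: print(q,hsv[q[1],q[0]])
E
```

```text
(291, 226) [ 24 151 184]
(332, 240) [ 11 165  93]
(250, 190) [ 12 164 159]
(320, 275) [ 22 110 183]
(340, 240) [ 11 162  93]
(350, 245) [ 10 161  92]
```

View pics/ct.png

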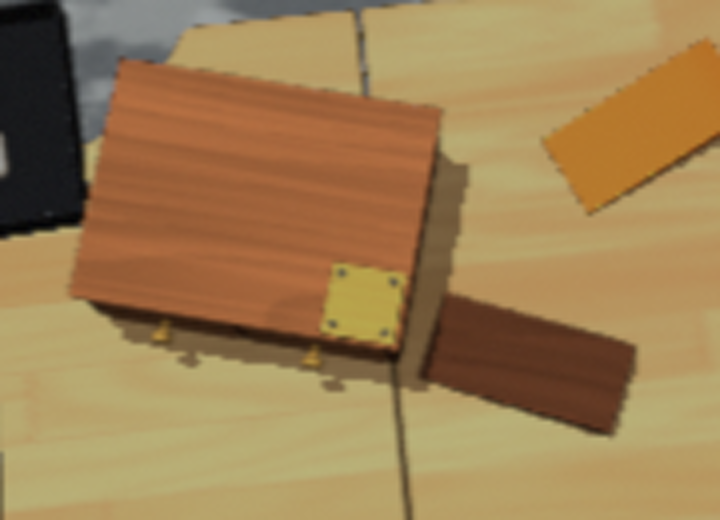

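View pics/cs.png

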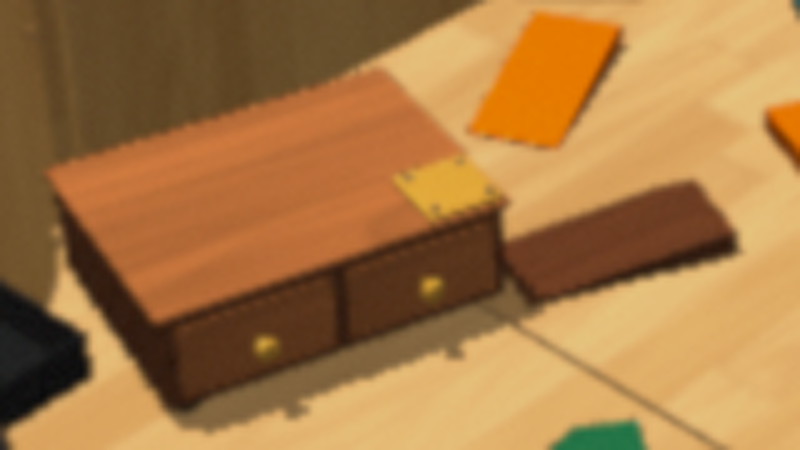

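The crop confirms it: a dark brown wedge, thin end at left (crop 432,335) next to the chest's brass corner (crop 362,303), and thick end at crop (625,390). The other two are orange. Next I'll measure.

```bash
cat >> h.py <<'E'
def quad(c):
    return cv2.minAreaRect(c)
def biggest(m,near):
    cs,_=cv2.findContours(m,cv2.RETR_EXTERNAL,cv2.CHAIN_APPROX_NONE)
    cs=[c for c in cs if cv2.contourArea(c)>60]
    return min(cs,key=lambda c:np.hypot(*(c[:,0].mean(0)-near)))
def approx4(c):
    h=cv2.convexHull(c)
    return cv2.approxPolyN(h,4,ensure_convex=True)[0].astype(float) if hasattr(cv2,'approxPolyN') else None
E
python3 - <<'E'
from h import *
t=cv2.imread('pics/top0.png'); f=8
x0,y0=200,150
g=cv2.resize(t[150:280,200:380],None,fx=f,fy=f,interpolation=cv2.INTER_CUBIC)
hsv=cv2.cvtColor(g,cv2.COLOR_BGR2HSV); H,S,V=cv2.split(hsv)
def run(m,near):
    m=cv2.morphologyEx(m.astype(np.uint8)*255,cv2.MORPH_OPEN,np.ones((9,9)))
    c=biggest(m,np.array([(near[0]-x0)*f,(near[1]-y0)*f]))
    q=approx4(c); return (q+.5)/f-.5+[x0,y0]
xx=np.arange(g.shape[1])[None,:]/f+x0
w=run((S>125)&(V<135)&(V>60)&(H<16)&(xx>306),(332,240)); print('wedge px',w.round(1).tolist())
p=run((H>20)&(S>130)&(V>160),(291,226)); print('plate',p.round(1).tolist())
c=run(((H<17)&(S>130)&(V>125))|((H>20)&(S>120)&(V>140)&(np.arange(g.shape[0])[:,None]/f+y0<238)&(xx<302)&(xx>280)),(262,203)); print('top',c.round(1).tolist())
P=onz('top',p,.081)[:,:2]; print('plate w',P.round(4).tolist(),P.mean(0))
C=onz('top',c,.078)[:,:2]; print('chest w',C.round(4).tolist(),C.mean(0))
for z in (.002,.016): print(z,onz('top',w,z)[:,:2].round(4).tolist())
E
```

```text
wedge px [[359.2, 235.9], [352.2, 258.3], [305.8, 244.9], [309.6, 221.8]]
plate [[300.9, 218.1], [297.6, 235.7], [279.4, 232.7], [283.2, 215.3]]
top [[310.7, 176.3], [298.6, 236.8], [215.7, 223.6], [230.1, 163.8]]
plate w [[0.5895, 0.1553], [0.5461, 0.1642], [0.5548, 0.2079], [0.5977, 0.1984]] [0.5720168  0.18145898]
chest w [[0.6961, 0.1293], [0.5439, 0.1621], [0.5826, 0.3635], [0.7349, 0.3303]] [0.63933938 0.24628186]
0.002 [[0.5567, 0.0088], [0.4986, 0.0293], [0.5369, 0.1479], [0.5979, 0.1368]]
0.016 [[0.5539, 0.0101], [0.4966, 0.0303], [0.5344, 0.1473], [0.5947, 0.1364]]
```

```bash
cat >> h.py <<'E'
def tgt(yawdeg):
    # tool x down, tool z (jaws) horizontal at given world yaw
    z=np.array([np.cos(np.radians(yawdeg)),np.sin(np.radians(yawdeg)),0]); x=np.array([0,0,-1.]); y=np.cross(z,x)
    return R.from_matrix(np.c_[x,y,z])
def rel(pos,yaw):
    s=read_state(); r=R.from_quat(s['eef_rot'])
    return (r.inv().apply(np.array(pos)-s['ee_pos'])*1000).round(1),(r.inv()*tgt(yaw)).as_rotvec().round(4)
E
python3 - <<'E'
from h import *
s=read_state(); m=R.from_quat(s['eef_rot']).as_matrix(); print(m.round(3)); print('jaw yaw',np.degrees(np.arctan2(m[1,2],m[0,2])))
for y in (-11,169,-20,160):
  print(y,rel([.5,-.15,.2],y),rel([.567,.177,.13],y))
E
```

```text
[[-0.001  0.926  0.377]
 [ 0.001  0.377 -0.926]
 [-1.    -0.    -0.001]]
jaw yaw -67.83887256816382
-11 (array([ -15. ,  406.5, -297.1]), array([-9.92e-01, -1.20e-03, -5.00e-04])) (array([  55.3,  591.9, -574.6]), array([-9.92e-01, -1.20e-03, -5.00e-04]))
169 (array([ -15. ,  406.5, -297.1]), array([ 2.1496e+00, -6.0000e-04,  1.4000e-03])) (array([  55.3,  591.9, -574.6]), array([ 2.1496e+00, -6.0000e-04,  1.4000e-03]))
-20 (array([ -15. ,  406.5, -297.1]), array([-8.349e-01, -1.200e-03, -4.000e-04])) (array([  55.3,  591.9, -574.6]), array([-8.349e-01, -1.200e-03, -4.000e-04]))
160 (array([ -15. ,  406.5, -297.1]), array([ 2.3066e+00, -5.0000e-04,  1.5000e-03])) (array([  55.3,  591.9, -574.6]), array([ 2.3066e+00, -5.0000e-04,  1.5000e-03]))
```

Call:
arm_command(targets=[[255, -3, 41, -30, -0.1, 0, 0], [255, -6, 81, -59, -0.2, 0, 0], [255, -9, 122, -89, -0.3, 0, 0], [255, -12, 163, -119, -0.4, 0, 0], [255, -15, 203, -149, -0.5, 0, 0], [255, -15, 244, -178, -0.6, 0, 0], [255, -15, 285, -208, -0.7, 0, 0], [255, -15, 325, -238, -0.8, 0, 0], [255, -15, 366, -267, -0.9, 0, 0], [255, -15, 406, -297, -0.99, 0, 0]], newtons=20)

```text
time: 1.1
ee_pos: [0.4985, -0.1519, 0.2003]
eef_rot: [0.067, 0.704, -0.067, 0.704]
ft_force: [0.7, -1.4, -1.2]
width: 0.0149
```

```bash
python3 - <<'E'
from h import *
s=read_state(); print(s['time'],s['ee_pos'],s['ft_force'],s['width'])
print(rel([.567,.177,.12],-11))
E
```

```text
1.1 [ 0.49851214 -0.15185172  0.20030708] [ 0.69944685 -1.37880848 -1.17346929] 0.014887854771324923
(array([ 80.2, 335.9,   5.1]), array([0.0018, 0.0001, 0.0003]))
```

Call:
arm_command(targets=[[255, 0, 42, 1, 0, 0, 0], [255, 0, 84, 2, 0, 0, 0], [255, 0, 126, 3, 0, 0, 0], [255, 5, 168, 4, 0, 0, 0], [255, 20, 210, 5, 0, 0, 0], [255, 35, 252, 5, 0, 0, 0], [255, 50, 290, 5, 0, 0, 0], [255, 65, 320, 5, 0, 0, 0], [255, 80, 336, 5, 0, 0, 0], [255, 80, 336, 5, 0, 0, 0]])

```text
time: 2.1
ee_pos: [0.5657, 0.1776, 0.1179]
eef_rot: [0.067, 0.705, -0.067, 0.702]
ft_force: [0.4, 0.2, 0.3]
width: 0.0005
```

```bash
python3 - <<'E'
from h import *
s=read_state(); print(s['time'],s['ee_pos'],s['ft_force'],s['width'])
print(rel([.567,.177,.085],-11))
im=camera('top'); cv2.imwrite('pics/t1.png',cv2.resize(im[150:280,200:380],None,fx=4,fy=4)[:,:,::-1])
im=camera('scene'); cv2.imwrite('pics/s1.png',cv2.resize(im[220:310,200:360],None,fx=5,fy=5)[:,:,::-1])
E
```

```text
2.1 [0.56574397 0.17762217 0.11786601] [0.43254207 0.17620416 0.32873053] 0.0004987653929638945
(array([32.9, -0.4,  1.5]), array([ 0.0021, -0.0041,  0.0002]))
```

View pics/s1.png

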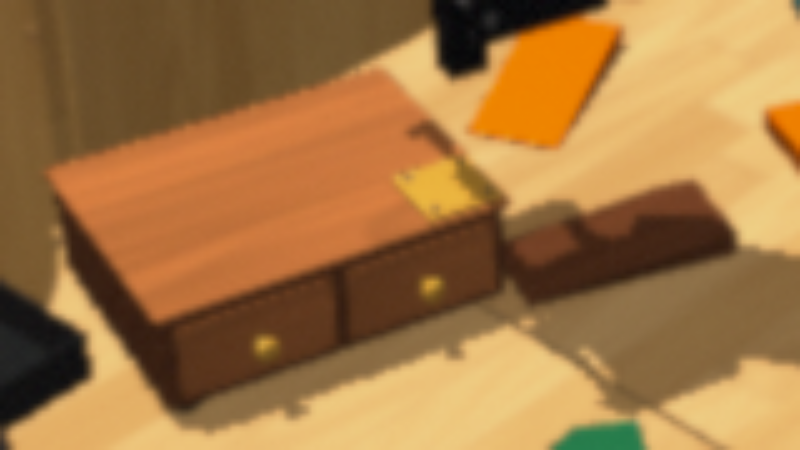

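```bash
python3 - <<'E'
from h import *
s=read_state(); q=proj('scene',[s['ee_pos'],[.567,.177,.081]]); print(q,(q-[200,220])*5)
q=proj('top',[s['ee_pos'],[.567,.177,.081]]); print(q,(q-[200,150])*4)
E
```

```text
[[292.56196619 244.19963933]
 [292.34401509 256.61655462]] [[462.80983097 120.99819663]
 [461.72007544 183.08277311]]
[[291.94742164 223.61508208]
 [292.14998613 227.37449978]] [[367.78968656 294.46032833]
 [368.59994451 309.49799911]]
```

View pics/t1.png

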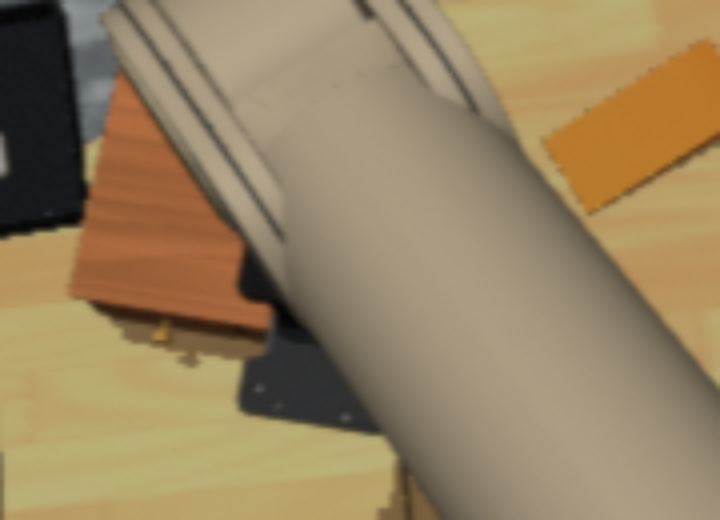

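```bash
python3 - <<'E'
from h import *
im=camera('scene'); cv2.imwrite('pics/s2.png',cv2.resize(im[130:280,200:400],None,fx=4,fy=4,interpolation=cv2.INTER_CUBIC)[:,:,::-1])
E
```

```text
(no output)
```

View pics/s2.png

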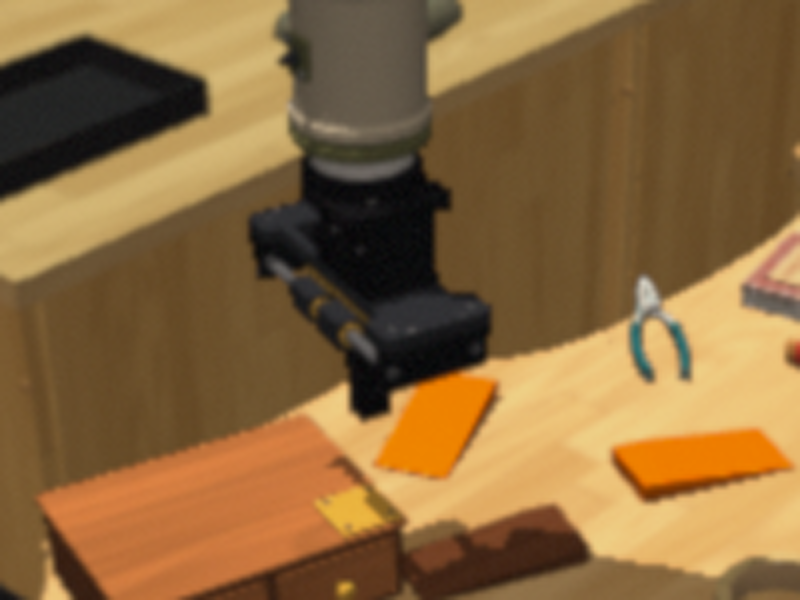

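```bash
python3 - <<'E'
from h import *
for z in (.10,.118,.13,.15): print(z,onz('scene',[[291.8,233]],z))
print(read_state()['ee_pos'], read_state()['joint_positions'])
E
```

```text
0.1 [[0.63659696 0.12083698 0.1       ]]
0.118 [[0.61433194 0.13857774 0.118     ]]
0.13 [[0.59948859 0.1504049  0.13      ]]
0.15 [[0.57474967 0.17011685 0.15      ]]
[0.56791664 0.17396584 0.12067114] [ 0.18745776  0.39348884 -0.70377616  1.60121085  0.26561976  1.24496455
 -0.75929496]
```

Call:
arm_command(targets=[[255, 8, 0, 0, 0, 0, 0], [255, 16, 0, 0, 0, 0, 0], [255, 23, 0, 0, 0, 0, 0], [255, 30, 0, 0, 0, 0, 0], [255, 30, 0, 0, 0, 0, 0]])

```text
time: 2.75
ee_pos: [0.567, 0.1746, 0.089]
eef_rot: [0.068, 0.704, -0.069, 0.703]
ft_force: [0.1, 0.4, 0.2]
width: 0.0009
```

```bash
python3 - <<'E'
from h import *
s=read_state(); print(s['time'],s['ee_pos'],s['ft_force'],rel([.567,.177,.081],-11))
im=camera('scene'); cv2.imwrite('pics/s3.png',cv2.resize(im[200:310,220:360],None,fx=5,fy=5,interpolation=cv2.INTER_CUBIC)[:,:,::-1])
s=read_state(); print(s['time'],s['ee_pos'],s['ft_force'],rel([.567,.177,.081],-11))
E
```

```text
2.75 [0.56697916 0.17461471 0.08904408] [0.0930997  0.43033877 0.16245443] (array([ 8. ,  2.4, -0.4]), array([-0.0022, -0.0016,  0.0009]))
2.8 [0.56727375 0.17490755 0.0897327 ] [-0.13802041  0.88885335  0.10372552] (array([ 8.7,  2. , -0.7]), array([-0.002 , -0.0009,  0.0005]))
```

View pics/s3.png

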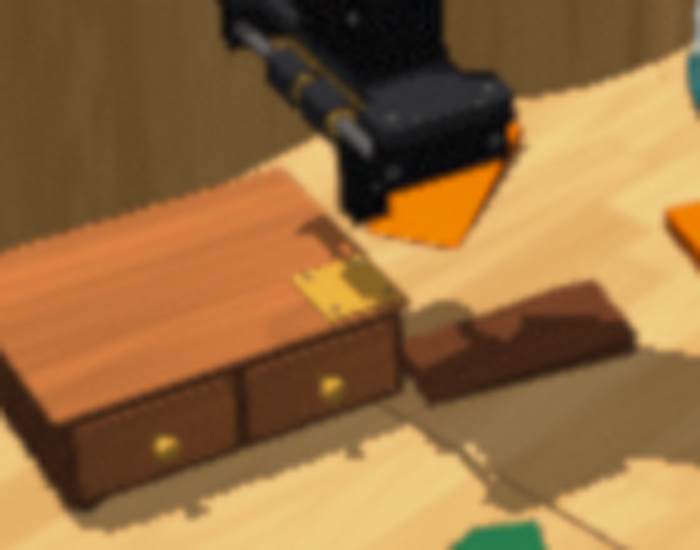

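Call:
arm_command(targets=[[255, 2, 1, 0, 0, 0, 0], [255, 4, 2, 0, 0, 0, 0], [255, 6, 2, 0, 0, 0, 0], [255, 6, 2, 0, 0, 0, 0]])

```text
time: 3.2
ee_pos: [0.5679, 0.1771, 0.0841]
eef_rot: [0.068, 0.704, -0.068, 0.704]
ft_force: [-0.1, 0.6, 0.2]
width: 0.0004
```

Call:
arm_command(targets=[[255, 2, 0, 0, 0, 0, 0], [255, 2, 0, 0, 0, 0, 0]])

```text
time: 3.4
ee_pos: [0.568, 0.177, 0.0821]
eef_rot: [0.068, 0.704, -0.069, 0.704]
ft_force: [-0.7, 0.2, -0.3]
width: 0.0003
```

Call:
arm_command(targets=[[255, 2, 0, 0, 0, 0, 0], [255, 2, 0, 0, 0, 0, 0]])

```text
time: 3.6
ee_pos: [0.5679, 0.177, 0.0801]
eef_rot: [0.068, 0.704, -0.069, 0.704]
ft_force: [-0.7, 0.4, -0.6]
width: 0.0003
```

Call:
arm_command(targets=[[255, 2, 0, 0, 0, 0, 0], [255, 2, 0, 0, 0, 0, 0]])

```text
time: 3.8
ee_pos: [0.5679, 0.177, 0.0781]
eef_rot: [0.068, 0.704, -0.069, 0.704]
ft_force: [-0.1, 0.8, 0.4]
width: 0.0003
```

Call:
arm_command(targets=[[255, 2, 0, 0, 0, 0, 0], [255, 2, 0, 0, 0, 0, 0]])

```text
time: 4.0
ee_pos: [0.5679, 0.177, 0.0761]
eef_rot: [0.068, 0.704, -0.069, 0.704]
ft_force: [-0.3, -0.6, -0.5]
width: 0.0002
```

```bash
python3 - <<'E'
from h import *
s=read_state(); print(s['time'],s['ee_pos'],s['ft_force'],proj('scene',[s['ee_pos']]))
im=camera('scene'); cv2.imwrite('pics/s4.png',cv2.resize(im[200:310,220:360],None,fx=5,fy=5,interpolation=cv2.INTER_CUBIC)[:,:,::-1])
E
```

```text
4.0 [0.56787823 0.17699564 0.07605011] [-0.28436204 -0.64213754 -0.47721045] [[292.18603676 257.97275878]]
```

View pics/s4.png

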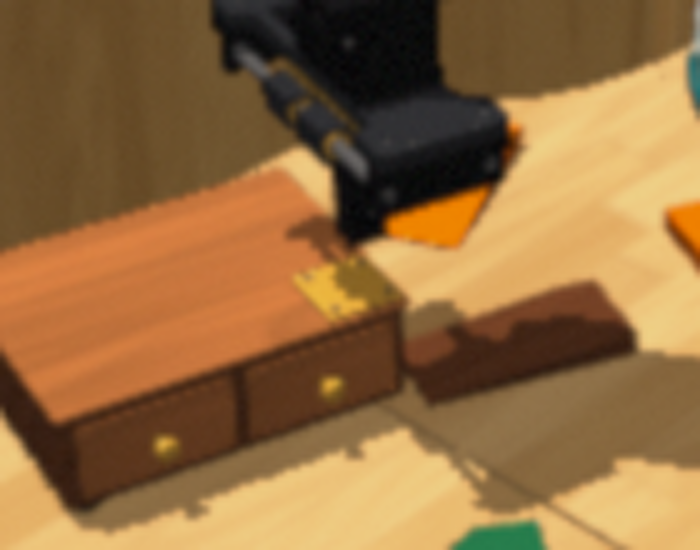

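No contact yet at a reported z of 0.076. The picture shows the visible fingertip at crop (355,245), still above the plate, with its shadow on the plate at (365,278). The reported z therefore looks low. I'll keep going down in small steps and watch the force.

Call:
arm_command(targets=[[255, 2, 0, 0, 0, 0, 0], [255, 4, 0, 0, 0, 0, 0], [255, 4, 0, 0, 0, 0, 0]])

```text
time: 4.35
ee_pos: [0.5678, 0.177, 0.072]
eef_rot: [0.068, 0.704, -0.069, 0.704]
ft_force: [0.4, 0.2, -0.1]
width: 0.0007
```

Call:
arm_command(targets=[[255, 2, 0, 0, 0, 0, 0], [255, 4, 0, 0, 0, 0, 0], [255, 4, 0, 0, 0, 0, 0]])

```text
time: 4.65
ee_pos: [0.5678, 0.177, 0.068]
eef_rot: [0.068, 0.704, -0.069, 0.704]
ft_force: [0.4, 0.7, -0.1]
width: 0.0006
```

Call:
arm_command(targets=[[255, 2, 0, 0, 0, 0, 0], [255, 4, 0, 0, 0, 0, 0], [255, 4, 0, 0, 0, 0, 0]])

```text
time: 4.95
ee_pos: [0.5678, 0.177, 0.064]
eef_rot: [0.068, 0.704, -0.069, 0.704]
ft_force: [-0.5, 0.4, -0.2]
width: 0.0009
```

```bash
python3 - <<'E'
from h import *
s=read_state(); print(s['time'],s['ee_pos'],s['ft_force'],proj('scene',[s['ee_pos']]))
im=camera('scene'); cv2.imwrite('pics/s5.png',cv2.resize(im[200:310,220:360],None,fx=5,fy=5,interpolation=cv2.INTER_CUBIC)[:,:,::-1])
E
```

```text
4.95 [0.56782512 0.17697922 0.06397571] [-0.5135774   0.42477384 -0.16858044] [[292.31952754 261.60221011]]
```

View pics/s5.png

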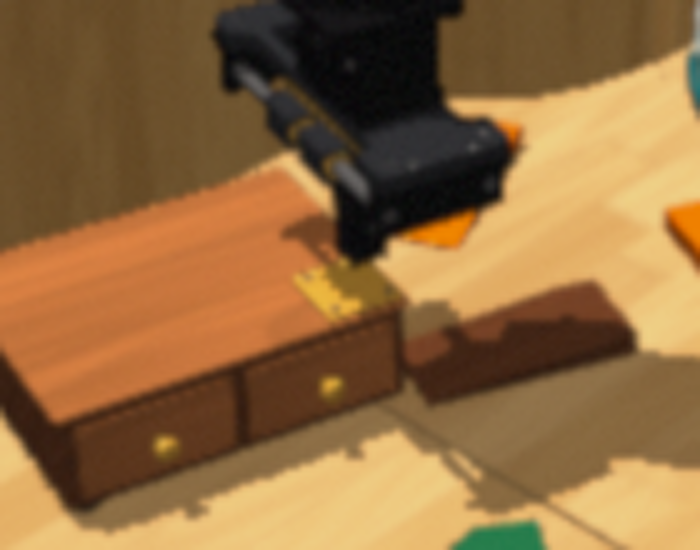

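Call:
arm_command(targets=[[255, 2, 0, 0, 0, 0, 0], [255, 4, 0, 0, 0, 0, 0], [255, 4, 0, 0, 0, 0, 0]])

```text
time: 5.3
ee_pos: [0.5678, 0.177, 0.06]
eef_rot: [0.068, 0.704, -0.069, 0.704]
ft_force: [-0.0, 0.0, -0.7]
width: 0.0003
```

Call:
arm_command(targets=[[255, 2, 0, 0, 0, 0, 0], [255, 2, 0, 0, 0, 0, 0]])

```text
time: 5.5
ee_pos: [0.5679, 0.177, 0.0581]
eef_rot: [0.068, 0.704, -0.069, 0.704]
ft_force: [0.3, 0.5, 0.2]
width: 0.0009
```

Call:
arm_command(targets=[[255, 2, 0, 0, 0, 0, 0], [255, 2, 0, 0, 0, 0, 0]])

```text
time: 5.7
ee_pos: [0.5679, 0.177, 0.0561]
eef_rot: [0.068, 0.704, -0.069, 0.704]
ft_force: [-0.1, 1.1, -0.4]
width: 0.0002
```

Call:
arm_command(targets=[[255, 2, 0, 0, 0, 0, 0], [255, 2, 0, 0, 0, 0, 0]])

```text
time: 5.9
ee_pos: [0.5679, 0.177, 0.0541]
eef_rot: [0.068, 0.704, -0.069, 0.704]
ft_force: [-0.5, -0.0, 0.3]
width: 0.0001
```

Call:
arm_command(targets=[[255, 2, 0, 0, 0, 0, 0], [255, 2, 0, 0, 0, 0, 0]])

```text
time: 6.1
ee_pos: [0.5679, 0.177, 0.0521]
eef_rot: [0.068, 0.704, -0.069, 0.704]
ft_force: [0.7, 0.1, -0.1]
width: 0.0007
```

Call:
arm_command(targets=[[255, 2, 0, 0, 0, 0, 0], [255, 2, 0, 0, 0, 0, 0]])

```text
time: 6.3
ee_pos: [0.5679, 0.177, 0.05]
eef_rot: [0.068, 0.704, -0.069, 0.704]
ft_force: [0.4, -0.5, -0.1]
width: 0.0007
```

```bash
python3 - <<'E'
from h import *
s=read_state(); print(s['time'],s['ee_pos'],s['ft_force'],proj('scene',[s['ee_pos']]))
im=camera('scene'); cv2.imwrite('pics/s6.png',cv2.resize(im[200:310,220:360],None,fx=5,fy=5,interpolation=cv2.INTER_CUBIC)[:,:,::-1])
im=camera('top'); cv2.imwrite('pics/t6.png',im[:,:,::-1])
E
```

```text
6.3 [0.56787267 0.17700555 0.05003866] [ 0.35721057 -0.54193015 -0.05022802] [[292.43365982 265.73685385]]
```

View pics/s6.png

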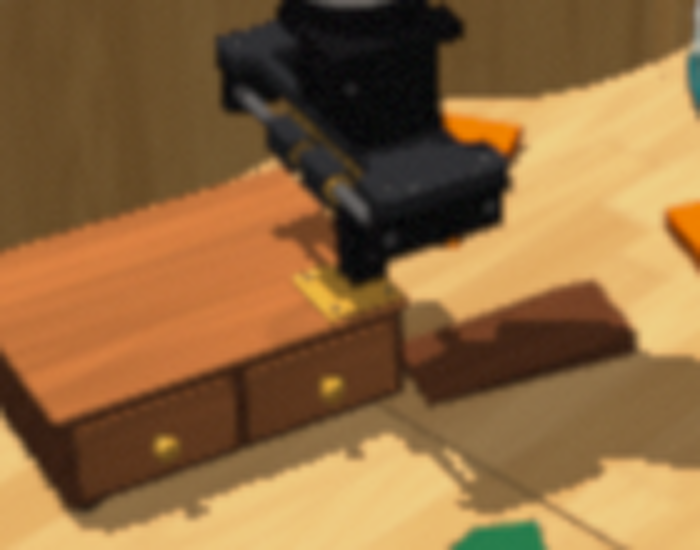

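Call:
arm_command(targets=[[255, 2, 0, 0, 0, 0, 0], [255, 2, 0, 0, 0, 0, 0]])

```text
time: 6.6
ee_pos: [0.5679, 0.177, 0.0481]
eef_rot: [0.068, 0.704, -0.069, 0.704]
ft_force: [-0.6, -0.2, -0.4]
width: 0.0004
```

Call:
arm_command(targets=[[255, 2, 0, 0, 0, 0, 0], [255, 2, 0, 0, 0, 0, 0]])

```text
time: 6.8
ee_pos: [0.5679, 0.177, 0.0461]
eef_rot: [0.068, 0.704, -0.069, 0.704]
ft_force: [-0.3, 0.1, -0.5]
width: 0.0002
```

Call:
arm_command(targets=[[255, 2, 0, 0, 0, 0, 0], [255, 2, 0, 0, 0, 0, 0]])

```text
time: 7.0
ee_pos: [0.5679, 0.177, 0.0441]
eef_rot: [0.068, 0.704, -0.069, 0.704]
ft_force: [0.4, 0.6, 0.6]
width: 0.0003
```

Call:
arm_command(targets=[[255, 2, 0, 0, 0, 0, 0], [255, 2, 0, 0, 0, 0, 0]])

```text
time: 7.2
ee_pos: [0.5679, 0.177, 0.0422]
eef_rot: [0.068, 0.704, -0.069, 0.704]
ft_force: [-0.5, -1.0, 1.7]
width: 0.0006
```

```bash
python3 - <<'E'
from h import *
s=read_state(); print(s['time'],s['ee_pos'],s['ft_force'],s['torque'],s['joint_positions'],proj('scene',[s['ee_pos']]))
im=camera('scene'); cv2.imwrite('pics/s7.png',cv2.resize(im[200:310,220:360],None,fx=5,fy=5,interpolation=cv2.INTER_CUBIC)[:,:,::-1])
E
```

```text
7.2 [0.56788217 0.1770023  0.04216907] [-0.52159093 -1.02034641  1.71099468] [-0.13243987  0.18463117 -0.00282857] [ 0.15936518  0.47458139 -0.67713687  1.67581733  0.32592174  1.10722287
 -0.80548327] [[292.50658086 268.05119564]]
```

View pics/s7.png

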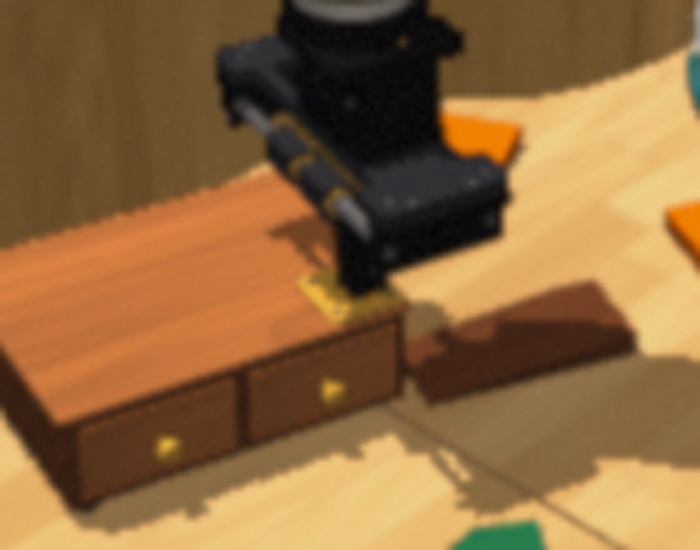

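View pics/t6.png

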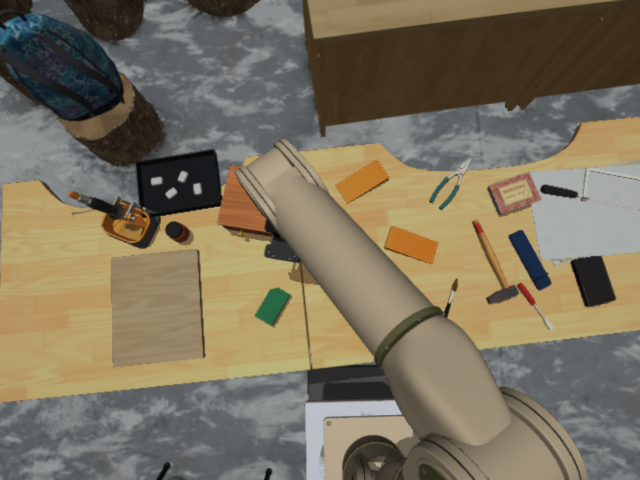

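```bash
python3 - <<'E'
from h import *
print(onz('scene',[[292.4,258.4],[292.4,257]],.081)); print(proj('top',[[.572,.1815,.081]]))
E
```

```text
[[0.56046003 0.18220862 0.081     ]
 [0.56550901 0.17803624 0.081     ]]
[[290.26331205 225.41040743]]
```

Call:
arm_command(targets=[[255, 2, 0, 0, 0, 0, 0], [255, 2, 0, 0, 0, 0, 0]])

```text
time: 7.45
ee_pos: [0.5679, 0.177, 0.0402]
eef_rot: [0.068, 0.704, -0.069, 0.704]
ft_force: [-0.3, -0.9, 0.7]
width: 0.0004
```

Call:
arm_command(targets=[[255, 2, 0, 0, 0, 0, 0], [255, 2, 0, 0, 0, 0, 0]])

```text
time: 7.65
ee_pos: [0.5679, 0.177, 0.0389]
eef_rot: [0.068, 0.704, -0.069, 0.704]
ft_force: [-5.5, -2.8, 7.7]
width: 0.0
```

Call:
arm_command(targets=[[255, 2, 0, 0, 0, 0, 0], [255, 2, 0, 0, 0, 0, 0]])

```text
time: 7.85
ee_pos: [0.5679, 0.1769, 0.0385]
eef_rot: [0.068, 0.704, -0.069, 0.704]
ft_force: [-12.5, -5.4, 24.7]
width: 0.0005
```

```bash
python3 - <<'E'
from h import *
s=read_state(); print(s['time'],s['ee_pos'],s['ft_force'],s['torque'])
im=camera('scene')[:,:,::-1]; cv2.imwrite('pics/s8f.png',im)
a=cv2.imread('pics/scene0.png')
c=lambda q:cv2.resize(q[220:310,200:300],None,fx=4,fy=4,interpolation=cv2.INTER_CUBIC)
cv2.imwrite('pics/s8.png',np.hstack([c(a),c(im)]))
E
```

```text
7.85 [0.56785975 0.17693512 0.03847299] [-12.54327164  -5.39048861  24.65719796] [-1.28778356  2.74692171  0.05873408]
```

View pics/s8.png

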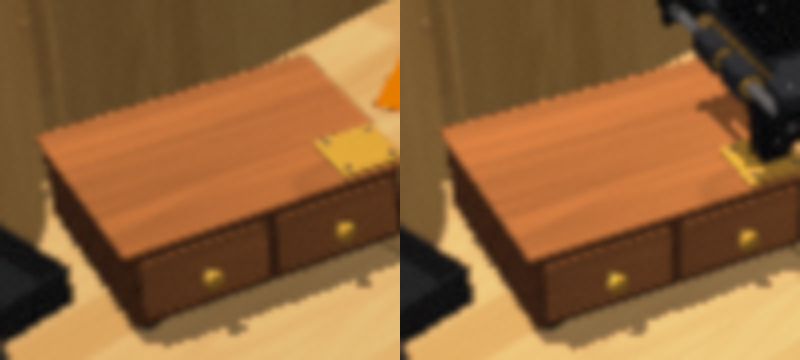

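The two crops show that the chest rocked. Its far-left corner rose (y 135 to 129) and the right knob dropped (230 to 238). Now I'll let go slowly.

Call:
arm_command(targets=[[255, -2, 0, 0, 0, 0, 0], [255, -4, 0, 0, 0, 0, 0], [255, -4, 0, 0, 0, 0, 0]])

```text
time: 8.2
ee_pos: [0.5684, 0.1772, 0.0407]
eef_rot: [0.069, 0.703, -0.068, 0.704]
ft_force: [-0.7, 0.1, 2.2]
width: 0.0003
```

Call:
arm_command(targets=[[255, -2, 0, 0, 0, 0, 0], [255, -2, 0, 0, 0, 0, 0]])

```text
time: 8.4
ee_pos: [0.5683, 0.1772, 0.0425]
eef_rot: [0.069, 0.704, -0.068, 0.704]
ft_force: [-0.5, 0.2, 1.3]
width: 0.0006
```

Call:
arm_command(targets=[[255, -2, 0, 0, 0, 0, 0], [255, -4, 0, 0, 0, 0, 0], [255, -4, 0, 0, 0, 0, 0]])

```text
time: 8.7
ee_pos: [0.5681, 0.1771, 0.0465]
eef_rot: [0.068, 0.704, -0.068, 0.704]
ft_force: [-0.1, 0.5, 0.1]
width: 0.0006
```

Call:
arm_command(targets=[[255, -10, 0, 0, 0, 0, 0], [255, -20, 0, 0, 0, 0, 0], [255, -30, 0, 0, 0, 0, 0], [255, -30, 0, 0, 0, 0, 0]])

```text
time: 9.1
ee_pos: [0.5692, 0.1775, 0.0785]
eef_rot: [0.069, 0.703, -0.068, 0.705]
ft_force: [0.4, -0.0, 0.7]
width: 0.0006
```

```bash
python3 - <<'E'
from h import *
s=read_state(); print(s['time'],s['ee_pos'],s['ft_force'])
im=camera('scene')[:,:,::-1]
a=cv2.imread('pics/scene0.png')
c=lambda q:cv2.resize(q[220:310,200:300],None,fx=4,fy=4,interpolation=cv2.INTER_CUBIC)
cv2.imwrite('pics/s9.png',np.hstack([c(a),c(im)]))
cv2.imwrite('pics/s9f.png',im)
E
```

```text
9.1 [0.56916214 0.17754342 0.07849629] [ 0.39320764 -0.00497822  0.66963418]
```

View pics/s9.png

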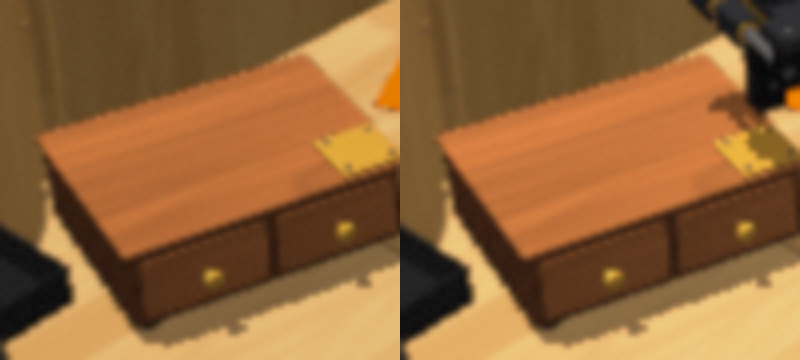

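```bash
python3 - <<'E'
from h import *
print(rel([.5172,-.0034,.14],-19))
print(onz('top',[[385,232],[388,250],[437,262],[410,245],[365,315]],0).round(3))
E
```

```text
(array([ -62.7, -187.2,  -15.5]), array([ 0.1375,  0.0017, -0.0007]))
[[ 0.566 -0.059  0.   ]
 [ 0.518 -0.064  0.   ]
 [ 0.483 -0.189  0.   ]
 [ 0.529 -0.122  0.   ]
 [ 0.354  0.003  0.   ]]
```

Call:
arm_command(targets=[[255, -30, 0, 0, 0, 0, 0], [255, -60, 0, 0, 0, 0, 0], [200, -63, -40, -4, 0.05, 0, 0], [185, -63, -80, -8, 0.1, 0, 0], [185, -63, -120, -12, 0.1375, 0, 0], [185, -63, -160, -15, 0.1375, 0, 0], [185, -63, -187, -15, 0.1375, 0, 0], [185, -63, -187, -15, 0.1375, 0, 0], [185, -63, -187, -15, 0.1375, 0, 0]])

```text
time: 10.05
ee_pos: [0.5171, -0.0039, 0.1392]
eef_rot: [0.117, 0.697, -0.117, 0.697]
ft_force: [0.4, 1.0, -0.7]
width: 0.0237
```

```bash
python3 - <<'E'
from h import *
im=camera('scene')[:,:,::-1]
cv2.imwrite('pics/s10.png',cv2.resize(im[180:310,230:390],None,fx=4,fy=4,interpolation=cv2.INTER_CUBIC))
im=camera('top')[:,:,::-1]
cv2.imwrite('pics/t10.png',cv2.resize(im[150:280,230:410],None,fx=4,fy=4,interpolation=cv2.INTER_CUBIC))
s=read_state(); print(s['time'],s['ee_pos'],s['ft_force'],s['width'],rel([.5172,-.0034,.14],-19))
print((proj('scene',[s['ee_pos']+[0,0,.035]])-[230,180])*4)
E
```

```text
10.15 [ 0.51735022 -0.00229925  0.13930629] [ 0.24095128 -0.34113779  0.10389156] 0.023531049297302462 (array([-0.7, -1.1,  0.2]), array([ 0.0016, -0.0001, -0.0004]))
[[493.75562008 125.87117101]]
```

View pics/s10.png

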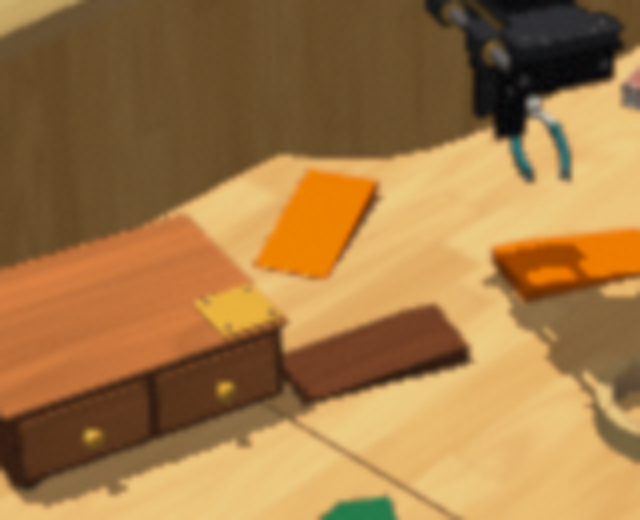

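View pics/t10.png

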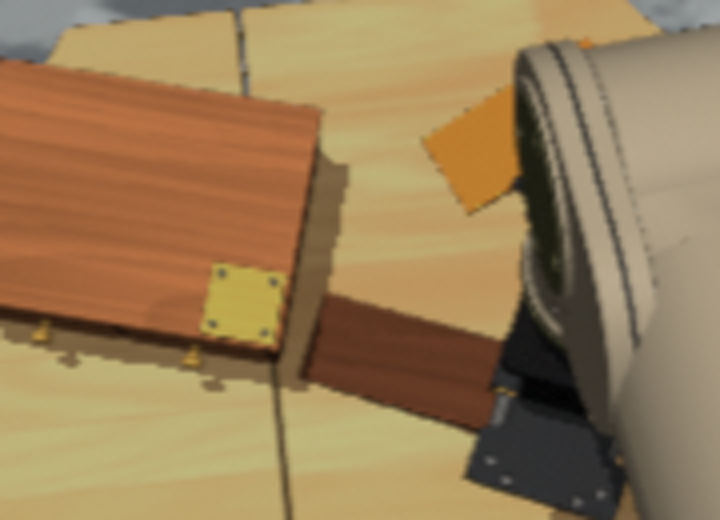

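Call:
arm_command(targets=[[185, 30, 0, 0, 0, 0, 0], [185, 60, 0, 0, 0, 0, 0], [185, 90, 0, 0, 0, 0, 0], [185, 115, 0, 0, 0, 0, 0], [185, 135, 0, 0, 0, 0, 0], [185, 150, 0, 0, 0, 0, 0], [185, 160, 0, 0, 0, 0, 0], [185, 160, 0, 0, 0, 0, 0]])

```text
time: 10.95
ee_pos: [0.5167, -0.0029, -0.0216]
eef_rot: [0.116, 0.698, -0.116, 0.697]
ft_force: [-0.5, -0.4, -0.0]
width: 0.0239
```

Call:
arm_command(targets=[[185, 2, 0, 0, 0, 0, 0], [185, 4, 0, 0, 0, 0, 0], [185, 4, 0, 0, 0, 0, 0]])

```text
time: 11.25
ee_pos: [0.5176, -0.0036, -0.0242]
eef_rot: [0.117, 0.697, -0.117, 0.698]
ft_force: [0.3, -0.3, 0.6]
width: 0.0239
```

Call:
arm_command(targets=[[185, 2, 0, 0, 0, 0, 0], [185, 2, 0, 0, 0, 0, 0]])

```text
time: 11.45
ee_pos: [0.5173, -0.0036, -0.0266]
eef_rot: [0.117, 0.697, -0.117, 0.697]
ft_force: [0.1, 0.1, -1.0]
width: 0.0241
```

```bash
python3 - <<'E'
from h import *
im=camera('scene')[:,:,::-1]
cv2.imwrite('pics/s11.png',cv2.resize(im[180:310,230:390],None,fx=4,fy=4,interpolation=cv2.INTER_CUBIC))
s=read_state(); print(s['time'],s['ee_pos'],s['ft_force'],s['width'])
E
```

```text
11.5 [ 0.51729956 -0.00359166 -0.02658504] [0.73221321 0.7094702  0.49760813] 0.023717339996660883
```

View pics/s11.png

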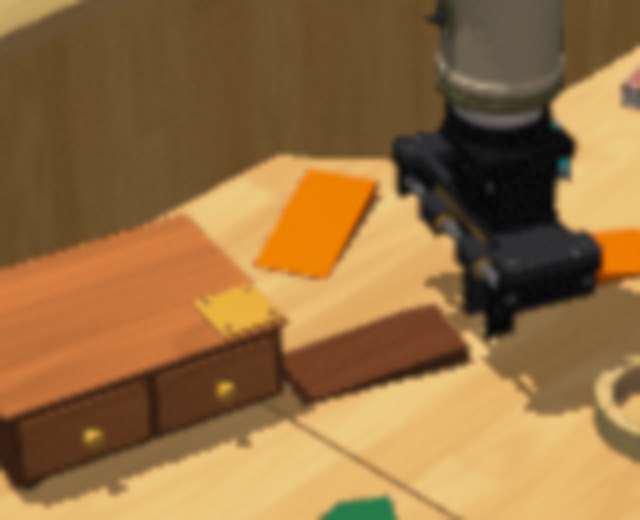

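Call:
arm_command(targets=[[185, 2, 0, 0, 0, 0, 0], [185, 2, 0, 0, 0, 0, 0]])

```text
time: 11.7
ee_pos: [0.5171, -0.0036, -0.0289]
eef_rot: [0.117, 0.698, -0.117, 0.697]
ft_force: [-0.5, -0.7, 0.2]
width: 0.0241
```

Call:
arm_command(targets=[[185, 2, 0, 0, 0, 0, 0], [185, 2, 0, 0, 0, 0, 0]])

```text
time: 11.9
ee_pos: [0.5171, -0.0036, -0.0309]
eef_rot: [0.117, 0.698, -0.117, 0.697]
ft_force: [-0.6, 0.2, 0.8]
width: 0.0238
```

Call:
arm_command(targets=[[185, 2, 0, 0, 0, 0, 0], [185, 2, 0, 0, 0, 0, 0]])

```text
time: 12.1
ee_pos: [0.5171, -0.0036, -0.0329]
eef_rot: [0.117, 0.698, -0.117, 0.697]
ft_force: [-0.6, 1.2, 0.2]
width: 0.024
```

Call:
arm_command(targets=[[185, -1, 4, 0, 0, 0, 0], [185, -2, 8, 0, 0, 0, 0], [185, -2, 11, 0, 0, 0, 0], [185, -2, 14, 0, 0, 0, 0], [185, -2, 17, 0, 0, 0, 0], [185, -2, 19, 0, 0, 0, 0], [185, -2, 19, 0, 0, 0, 0]])

```text
time: 12.8
ee_pos: [0.5235, 0.0147, -0.0307]
eef_rot: [0.117, 0.697, -0.117, 0.697]
ft_force: [-0.3, -0.0, 0.2]
width: 0.0241
```

```bash
python3 - <<'E'
from h import *
im=camera('scene')[:,:,::-1]
a=cv2.resize(im[220:300,270:370],None,fx=4,fy=4,interpolation=cv2.INTER_CUBIC)
im=camera('top')[:,:,::-1]
b=cv2.resize(im[200:280,270:370],None,fx=4,fy=4,interpolation=cv2.INTER_CUBIC)
cv2.imwrite('pics/c12.png',np.hstack([a,b]))
s=read_state(); print(s['time'],s['ee_pos'],s['ft_force'],s['width'])
E
```

```text
12.9 [ 0.52340081  0.01451205 -0.03071068] [-0.20456076  0.5448277  -0.15390875] 0.023871393037553833
```

View pics/c12.png

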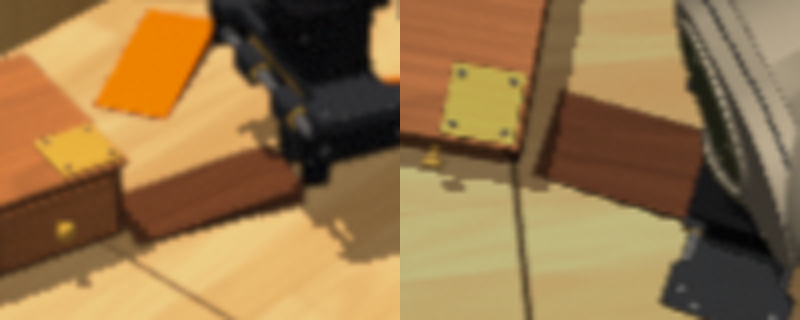

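Call:
arm_command(targets=[[185, 0, 4, 0, 0, 0, 0], [185, 0, 7, 0, -0.015, 0, 0], [185, 0, 10, 0, -0.03, 0, 0], [185, 0, 13, 0.2, -0.048, 0, 0], [185, 0, 16, 0.4, -0.066, 0, 0], [185, 0, 19, 0.6, -0.084, 0, 0], [185, 0, 22, 0.8, -0.102, 0, 0], [185, 0, 25, 1, -0.12, 0, 0], [185, 0, 28, 1, -0.136, 0, 0], [185, 0, 28, 1, -0.136, 0, 0]])

```text
time: 13.9
ee_pos: [0.5336, 0.0413, -0.0306]
eef_rot: [0.069, 0.704, -0.068, 0.704]
ft_force: [0.1, 0.8, 0.6]
width: 0.024
```

```bash
python3 - <<'E'
from h import *
im=camera('scene')[:,:,::-1]
a=cv2.resize(im[220:300,270:370],None,fx=4,fy=4,interpolation=cv2.INTER_CUBIC)
im=camera('top')[:,:,::-1]; cv2.imwrite('pics/t13f.png',im)
b=cv2.resize(im[200:280,270:370],None,fx=4,fy=4,interpolation=cv2.INTER_CUBIC)
cv2.imwrite('pics/c13.png',np.hstack([a,b]))
s=read_state(); print(s['time'],s['ee_pos'],s['ft_force'],s['width'])
E
```

```text
14.0 [ 0.5334569   0.04090916 -0.03071054] [ 0.55736151  0.2643476  -0.36697661] 0.023914575651344878
```

View pics/c13.png

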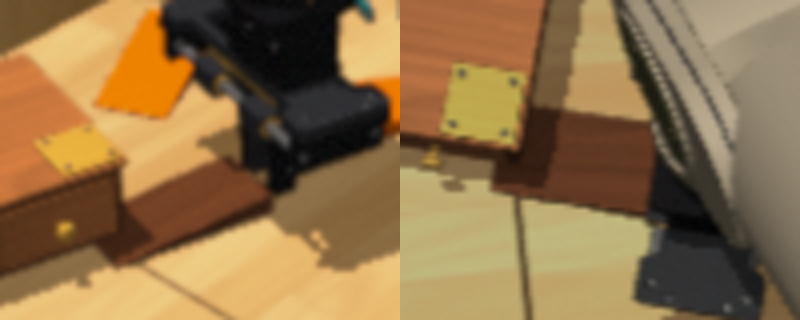

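```bash
python3 - <<'E'
from h import *
# crop pixel -> full
f=lambda u,v:[270+(u-400)/4-.375,200+v/4-.375]
tip=onz('top',[f(494,188)],.002)[0]; side=onz('top',[f(640,213)],.014)[0]; far=onz('top',[f(560,108)],.004)[0]
far2=onz('top',[f(648,124)],.014)[0]
print(tip,side,far,far2)
yaw=np.radians(-11.2); X=np.array([np.cos(yaw),np.sin(yaw)]);Y=np.array([-X[1],X[0]]); foot=np.array([.5639,.1745])
for p in (tip,side,far,far2): print('rel foot x,y',(np.array([(p[:2]-foot)@X,(p[:2]-foot)@Y])*1000).round(1))
d=side-tip; print(np.degrees(np.arctan2(d[1],d[0]))+180); d=far2-far; print(np.degrees(np.arctan2(d[1],d[0]))+180)
E
```

```text
[0.5333879  0.18076585 0.002     ] [0.51248588 0.08712022 0.014     ] [0.5846351  0.13686989 0.004     ] [0.57027325 0.08019864 0.014     ]
rel foot x,y [-31.1   0.2]
rel foot x,y [-33.5 -95.7]
rel foot x,y [ 27.6 -32.9]
rel foot x,y [ 24.6 -91.3]
77.41763653911867
75.77926984140846
```

Call:
arm_command(targets=[[185, 0, 3, 0, 0, 0, 0], [185, 0, 6, 0, 0, 0, 0], [185, 0, 9, 0, 0, 0, 0], [185, 0, 12, 0, 0, 0, 0], [185, 0, 15, 0, 0, 0, 0], [185, 0, 17, 0, 0, 0, 0], [185, 0, 17, 0, 0, 0, 0]])

```text
time: 14.7
ee_pos: [0.5368, 0.0573, -0.0307]
eef_rot: [0.069, 0.704, -0.069, 0.704]
ft_force: [0.2, -1.6, 0.6]
width: 0.024
```

Call:
arm_command(targets=[[185, 0, 2, 0, 0, 0, 0], [185, 0, 2, 0, 0, 0, 0]])

```text
time: 14.9
ee_pos: [0.5371, 0.0584, -0.0307]
eef_rot: [0.069, 0.704, -0.07, 0.704]
ft_force: [-1.6, -3.5, 2.2]
width: 0.0236
```

Call:
arm_command(targets=[[185, 0, 2, 0, 0, 0, 0], [185, 0, 2, 0, 0, 0, 0]])

```text
time: 15.1
ee_pos: [0.5375, 0.0596, -0.0307]
eef_rot: [0.069, 0.704, -0.07, 0.704]
ft_force: [-1.4, -7.4, 2.9]
width: 0.0237
```

Call:
arm_command(targets=[[185, 0, 2, 0, 0, 0, 0], [185, 0, 2, 0, 0, 0, 0]])

```text
time: 15.3
ee_pos: [0.5378, 0.0607, -0.0307]
eef_rot: [0.069, 0.704, -0.071, 0.703]
ft_force: [-2.2, -8.6, 4.9]
width: 0.0242
```

```bash
python3 - <<'E'
from h import *
im=camera('scene')[:,:,::-1]; cv2.imwrite('pics/s14f.png',im)
a0=cv2.imread('pics/scene0.png')
c=lambda q:cv2.resize(q[220:310,200:300],None,fx=4,fy=4,interpolation=cv2.INTER_CUBIC)
cv2.imwrite('pics/s14.png',np.hstack([c(a0),c(im)]))
a=cv2.resize(im[220:300,270:370],None,fx=4,fy=4,interpolation=cv2.INTER_CUBIC)
im=camera('top')[:,:,::-1]; cv2.imwrite('pics/t14f.png',im)
b=cv2.resize(im[200:280,270:370],None,fx=4,fy=4,interpolation=cv2.INTER_CUBIC)
cv2.imwrite('pics/c14.png',np.hstack([a,b]))
s=read_state(); print(s['time'],s['ee_pos'],s['ft_force'],s['width'])
t0=cv2.imread('pics/top0.png')
def plate(t):
    x0,y0,f=270,200,8
    g=cv2.resize(t[200:245,270:310],None,fx=f,fy=f,interpolation=cv2.INTER_CUBIC)
    H,S,V=cv2.split(cv2.cvtColor(g,cv2.COLOR_BGR2HSV))
    m=((H>20)&(S>130)&(V>160)).astype(np.uint8)*255
    c=biggest(cv2.morphologyEx(m,cv2.MORPH_OPEN,np.ones((9,9))),np.array([170,210])); return ((approx4(c)+.5)/f-.5+[x0,y0]).round(2).tolist()
print(plate(t0)); print(plate(im))
E
```

```text
15.4 [ 0.53775179  0.0607554  -0.0306852 ] [-2.3263923  -8.66517789  3.98115676] 0.024109568662343792
[[300.94, 218.06], [297.56, 235.69], [279.44, 232.69], [283.19, 215.31]]
[[301.19, 218.19], [297.69, 235.56], [279.56, 232.56], [282.94, 215.06]]
```

View pics/c14.png

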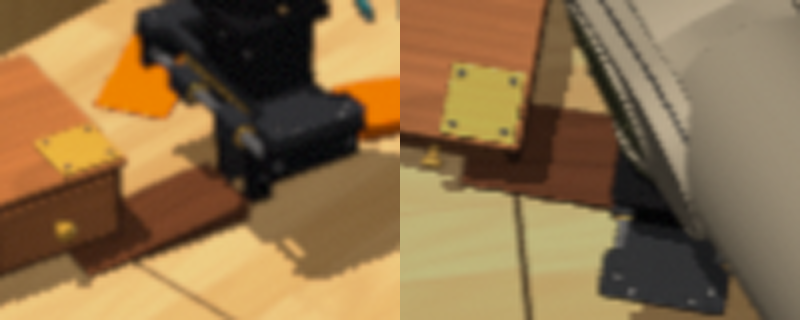

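View pics/s14.png

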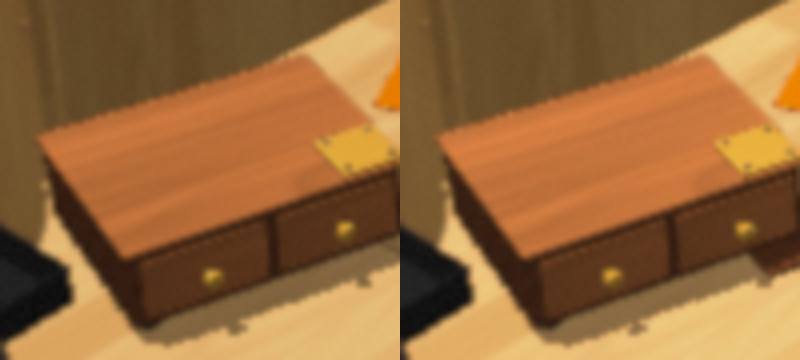

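The foot contact is felt at about 8 N. The chest hasn't moved (plate corners shifted under 0.25 px, mean about 0.1 px), and the wedge tip is now at top-crop (460,180), well past the foot. I'll back off and check by pressing.

Call:
arm_command(targets=[[185, 0, -3, 0, 0, 0, 0], [185, 0, -7, 0, 0, 0, 0], [185, 0, -12, 0, 0, 0, 0], [185, -10, -17, 0, 0, 0, 0], [185, -35, -20, 0, 0, 0, 0], [185, -70, -20, 0, 0, 0, 0], [200, -110, -20, 0, 0, 0, 0], [255, -150, -20, 0, 0, 0, 0], [255, -150, -20, 0, 0, 0, 0]])

```text
time: 16.3
ee_pos: [0.5373, 0.0442, 0.1255]
eef_rot: [0.069, 0.701, -0.069, 0.707]
ft_force: [1.3, -0.0, 0.1]
width: 0.01
```

```bash
python3 - <<'E'
from h import *
im=camera('top')[:,:,::-1]; cv2.imwrite('pics/t15f.png',im)
cv2.imwrite('pics/t15.png',cv2.resize(im[150:280,200:380],None,fx=4,fy=4,interpolation=cv2.INTER_CUBIC))
im=camera('scene')[:,:,::-1]; cv2.imwrite('pics/s15f.png',im)
s=read_state(); print(s['time'],s['ee_pos'],s['ft_force'],s['width'],rel([.568,.177,.065],-11))
E
```

```text
16.4 [0.53465173 0.04340057 0.12058338] [-0.30912231  0.12286709 -1.20214037] 0.003894163793639472 (array([ 55.6, 137.5,   6.6]), array([-0.0036,  0.0025, -0.0001]))
```

View pics/t15.png

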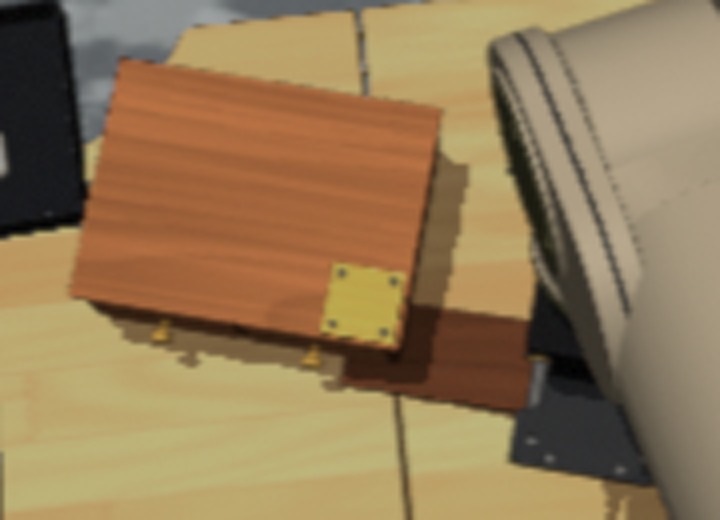

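Call:
arm_command(targets=[[255, 0, 30, 2, 0, 0, 0], [255, 0, 65, 4, 0, 0, 0], [255, 5, 100, 6, 0, 0, 0], [255, 15, 125, 7, 0, 0, 0], [255, 35, 137, 7, 0, 0, 0], [255, 55, 137, 7, 0, 0, 0], [255, 55, 137, 7, 0, 0, 0]])

```text
time: 17.1
ee_pos: [0.5648, 0.176, 0.0604]
eef_rot: [0.068, 0.706, -0.069, 0.702]
ft_force: [0.3, -1.1, 0.5]
width: 0.0005
```

Call:
arm_command(targets=[[255, 4, 0, 0, 0, 0, 0], [255, 8, 0, 0, 0, 0, 0], [255, 12, 0, 0, 0, 0, 0], [255, 12, 0, 0, 0, 0, 0]])

```text
time: 17.5
ee_pos: [0.5676, 0.1762, 0.0522]
eef_rot: [0.069, 0.704, -0.069, 0.704]
ft_force: [-0.6, -1.4, 1.0]
width: 0.0008
```

```bash
python3 - <<'E'
from h import *
s=read_state(); print(s['time'],s['ee_pos'],s['ft_force'],s['width'],rel([.568,.177,.048],-11))
E
```

```text
17.5 [0.56756255 0.17617134 0.05224518] [-0.61396554 -1.36477206  0.9762176 ] 0.000775495972900681 (array([4.2, 0.9, 0.3]), array([-0.004 ,  0.0001,  0.0003]))
```

Call:
arm_command(targets=[[255, 2, 0, 0, 0, 0, 0], [255, 4, 0, 0, 0, 0, 0], [255, 4, 0, 0, 0, 0, 0]])

```text
time: 17.8
ee_pos: [0.5675, 0.1765, 0.0482]
eef_rot: [0.069, 0.704, -0.069, 0.704]
ft_force: [0.6, 0.1, -0.6]
width: 0.0001
```

Call:
arm_command(targets=[[255, 1, 0, 0, 0, 0, 0], [255, 1, 0, 0, 0, 0, 0]])

```text
time: 18.0
ee_pos: [0.5675, 0.1765, 0.0473]
eef_rot: [0.069, 0.704, -0.069, 0.704]
ft_force: [-0.1, 0.5, -0.0]
width: 0.0003
```

Call:
arm_command(targets=[[255, 1, 0, 0, 0, 0, 0], [255, 1, 0, 0, 0, 0, 0]])

```text
time: 18.2
ee_pos: [0.5675, 0.1765, 0.0463]
eef_rot: [0.069, 0.704, -0.069, 0.704]
ft_force: [-0.1, 0.4, 0.3]
width: 0.0004
```

Call:
arm_command(targets=[[255, 1, 0, 0, 0, 0, 0], [255, 1, 0, 0, 0, 0, 0]])

```text
time: 18.4
ee_pos: [0.5675, 0.1765, 0.0452]
eef_rot: [0.069, 0.704, -0.069, 0.704]
ft_force: [0.1, 0.8, 0.4]
width: 0.0009
```

Call:
arm_command(targets=[[255, 1, 0, 0, 0, 0, 0], [255, 1, 0, 0, 0, 0, 0]])

```text
time: 18.6
ee_pos: [0.5676, 0.1766, 0.0444]
eef_rot: [0.069, 0.704, -0.069, 0.704]
ft_force: [0.7, -0.6, -0.0]
width: 0.0002
```

Call:
arm_command(targets=[[255, 1, 0, 0, 0, 0, 0], [255, 1, 0, 0, 0, 0, 0]])

```text
time: 18.8
ee_pos: [0.5676, 0.1765, 0.0441]
eef_rot: [0.069, 0.704, -0.069, 0.704]
ft_force: [-2.3, -2.1, 7.6]
width: 0.0005
```

Call:
arm_command(targets=[[255, 0.7, 0, 0, 0, 0, 0], [255, 0.7, 0, 0, 0, 0, 0]])

```text
time: 19.0
ee_pos: [0.5676, 0.1765, 0.0439]
eef_rot: [0.069, 0.704, -0.069, 0.704]
ft_force: [-5.9, -3.4, 14.2]
width: 0.0003
```

```bash
python3 - <<'E'
from h import *
im=camera('scene')[:,:,::-1]; cv2.imwrite('pics/s16f.png',im)
a0=cv2.imread('pics/scene0.png')
c=lambda q:cv2.resize(q[220:310,200:300],None,fx=4,fy=4,interpolation=cv2.INTER_CUBIC)
cv2.imwrite('pics/s16.png',np.hstack([c(a0),c(im)]))
im=camera('top')[:,:,::-1]
cv2.imwrite('pics/t16.png',cv2.resize(im[150:280,200:380],None,fx=4,fy=4,interpolation=cv2.INTER_CUBIC))
s=read_state(); print(s['time'],s['ee_pos'],s['ft_force'])
# shift of chest left part vs start by template/phase
g0=cv2.cvtColor(a0,cv2.COLOR_BGR2GRAY);
for nm in('s8f','s15f','s16f'):
    g=cv2.cvtColor(cv2.imread(f'pics/{nm}.png'),cv2.COLOR_BGR2GRAY)
    for q,(x,y) in dict(leftcorner=(210,254),knobL=(253,289),knobR=(286,277)).items():
        T=g0[y-9:y+10,x-9:x+10]; W=g[y-14:y+15,x-14:x+15]; r=cv2.matchTemplate(cv2.resize(W,None,fx=5,fy=5,interpolation=cv2.INTER_CUBIC),cv2.resize(T,None,fx=5,fy=5,interpolation=cv2.INTER_CUBIC),cv2.TM_CCOEFF_NORMED)
        _,v,_,l=cv2.minMaxLoc(r); print(nm,q,l[0]/5-5,l[1]/5-5,round(v,3))
E
```

```text
19.1 [0.56753793 0.17652813 0.04391505] [-6.01853451 -3.34660204 13.7799517 ]
s8f leftcorner 0.7999999999999998 -1.4 0.988
s8f knobL 0.7999999999999998 0.7999999999999998 0.978
s8f knobR 0.5999999999999996 1.7999999999999998 0.956
s15f leftcorner 0.0 0.0 0.999
s15f knobL 0.0 0.0 0.996
s15f knobR -0.5999999999999996 0.40000000000000036 0.521
s16f leftcorner 0.0 0.0 0.999
s16f knobL 0.0 0.0 0.997
s16f knobR -0.5999999999999996 0.5999999999999996 0.514
```

View pics/s16.png

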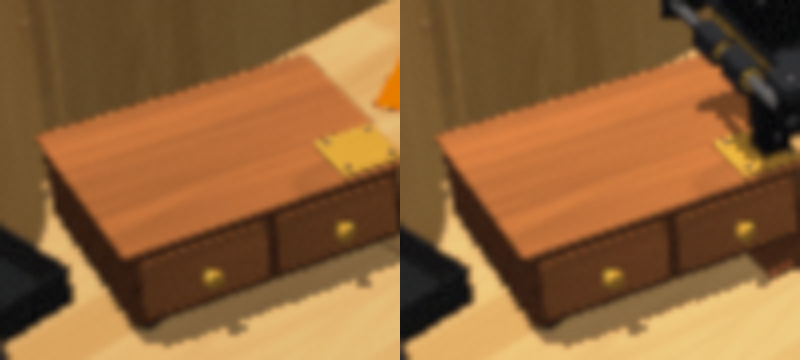

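Call:
arm_command(targets=[[255, 0, -0.2, -0.4, 0, 0, 0], [255, 0, -0.2, -0.4, 0, 0, 0], [255, 0, -0.2, -0.4, 0, 0, 0], [255, 0, -0.2, -0.4, 0, 0, 0], [255, 0, -0.2, -0.4, 0, 0, 0]])

```text
time: 19.6
ee_pos: [0.5676, 0.1765, 0.0439]
eef_rot: [0.069, 0.703, -0.069, 0.704]
ft_force: [-3.9, -1.4, 12.1]
width: 0.0002
```

```bash
python3 - <<'E'
from h import *
a0=cv2.imread('pics/scene0.png'); im=camera('scene')[:,:,::-1]; cv2.imwrite('pics/s17f.png',im)
s=read_state(); print(s['time'],s['ee_pos'],s['ft_force'])
g0=cv2.cvtColor(a0,cv2.COLOR_BGR2GRAY);g=cv2.cvtColor(np.ascontiguousarray(im),cv2.COLOR_BGR2GRAY)
for q,(x,y) in dict(leftcorner=(210,254),knobL=(253,289),knobR=(286,277),wax=(321,320),jar=(195,320),pliers=(364,212),decoy=(310,235),decoy2=(375,245)).items():
    r=9; 
    T=g0[y-r:y+r+1,x-r:x+r+1]; W=g[y-14:y+15,x-14:x+15]; z=lambda k:cv2.resize(k,None,fx=5,fy=5,interpolation=cv2.INTER_CUBIC)
    _,v,_,l=cv2.minMaxLoc(cv2.matchTemplate(z(W),z(T),cv2.TM_CCOEFF_NORMED)); print(q,l[0]/5-5,l[1]/5-5,round(v,3))
cv2.imwrite('pics/s17.png',cv2.resize(im[180:340,170:390],None,fx=3,fy=3,interpolation=cv2.INTER_CUBIC))
E
```

```text
19.65 [0.56755165 0.17654166 0.04394664] [-4.1819273  -2.20770486 11.00708004]
leftcorner 0.0 0.0 0.999
knobL 0.0 0.0 0.997
knobR -0.5999999999999996 0.5999999999999996 0.512
wax 0.0 0.0 0.983
jar 0.0 0.0 0.997
pliers 0.0 0.0 0.999
decoy -1.4 5.0 0.422
decoy2 0.0 0.0 0.999
```

View pics/s17.png

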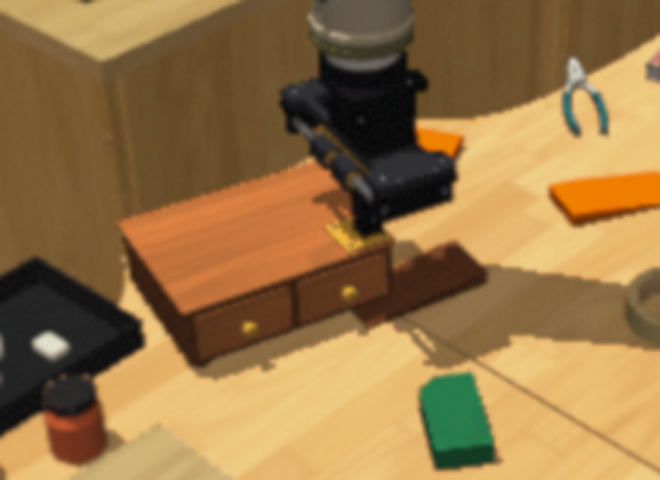

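Call:
arm_command(targets=[[255, 0.5, 0, -0.2, 0, 0, 0], [255, 0.5, 0, -0.2, 0, 0, 0], [255, 0.5, 0, -0.2, 0, 0, 0], [255, 0.5, 0, -0.2, 0, 0, 0], [255, 0.5, 0, -0.2, 0, 0, 0]])

```text
time: 20.15
ee_pos: [0.5675, 0.1766, 0.0438]
eef_rot: [0.069, 0.703, -0.069, 0.704]
ft_force: [-5.0, -3.0, 14.4]
width: 0.0003
```

```bash
python3 - <<'E'
from h import *
s=read_state(); print(s['time'],s['ee_pos'],s['ft_force']); print(close_job())
E
```

```text
20.15 [0.56754714 0.17657153 0.04384538] [-5.04139046 -2.99668412 14.38881758]
the job is handed in; nothing more can be done
None
```

The job is handed in at 20.15 s: the dark wedge is under the short foot, and the chest stays level with the fingertips pressing the brass plate at about 14 N.

- **Rock test:** I pressed the plate first. The chest rocked about 5–6 mm (the far-left corner rose 1.4 px in the picture) and came back to its starting position when let go. The foot meeting the bench briefly took the press to about 25 N.
- **Wedge:** I turned it about 8° to line up with the chest and slid it in thin end first with the two fingertips, until the push rose steeply.
- **Last checks:** In the last picture, at about 11 N, the chest's left corner and left knob showed 0 px shift. No picture was taken after the final increase to 14 N; the fingertips moved only 0.1 mm then. The wax block, jar, pliers and one orange wedge also showed 0 px shift.

**What did not agree:**
- **Push force:** The last push on the wedge reached about 9 N, above the suggested 7 N, because I sent three steps in one go. The plate corners moved less than 0.25 px, so the chest did not slide.
- **Reported height:** The reported fingertip height was about 36 mm lower than the real one. I worked from touch and the camera pictures instead.
- **Unreliable matches:** The image match failed for the right knob and for the orange wedge behind the gripper, because of the wedge and gripper in the picture. The arm was never sent near that orange wedge.

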